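Clamp the carafe in its dock with the cam lever

TASK

With the cam lever still open, gently slide the dock's push rod in by its knob until its cushioned pad has brought the empty carafe snug against the rubber stop at the far end, pressing its cushion but not squashing it flat. Then swing the red cam lever over its dead centre to the closed stop, without forcing it, so that the rod stays clamped with the carafe upright and lightly gripped between pad and stop. Leave the cups, the saucer and the funnel where they are.

Things in the scene. Friction and masses are not known exactly. Their poses are not given: they have to be found in the camera images.
- dock: Fixed steel carafe dock: base plate 110 x 310 x 8 mm with a dark clamp block (50 x 50 mm, top 70 mm up), sliding push rod, red cam lever and stop bracket. Origin on the terrazzo under the block's centre. +y: the direction the rod slides in, towards the carafe; +z up. The plate spans y = -45 to 265 mm.
- push_rod: Steel rod, 14 mm thick, sliding along the dock's +y, 45 mm above the terrazzo. Origin on its axis, at the block's centre when fully drawn back; axes as the dock's. Travel 75 mm, starts 0 to 10 mm in. Its sleeve drags with about 5 N: unclamped, it stays where left and holds back at most 5 N. Carries the knob and the pad.
- rod_front (a point): Centre of the black rubber pad's face (40 x 40 mm) on the rod's front end with its cushion at rest, 65 mm ahead of the rod's origin. The pad sits on a stiff spring cushion: about 8 N/mm, 3 mm travel, 24 N squashed flat. The glass may not be squeezed with more than 20 N; a pad force of 4 to 12 N is snug.
- rod_knob (a point): Point on the axis of the dark wooden knob on the rod's rear end, 82 mm above the terrazzo, 190 mm behind the rod's origin. The knob is an upright round post, 24 mm diameter, 30 to 100 mm above the terrazzo; push it from behind or grip it from above.
- cam_lever (a joint): Red lever's angle, rad: 0 open (start), 1.70 closed at its stop. Closing is counter-clockwise from above. It pushes back with up to about 7 N at the post; dead centre 1.35: let go before, it springs open; beyond, it snaps to the stop by itself. At 0 the arm points 150 degrees counter-clockwise from the dock's +x. Closed, it clamps the rod.
- lever_post (a point): Point on the axis of the upright round red post at the lever's end, 102 mm above the terrazzo, 80 mm from the lever's turning axis. The post has 16 mm diameter and reaches from 72 to 122 mm; the arm, 16 mm wide, lies 73 to 83 mm up.
- lever_hinge (a point): Point on the lever's vertical turning axis, above the middle of the clamp block, 84 mm above the terrazzo.
- stop_bracket: Fixed bracket at the dock's far end with a shallow V of two black rubber faces (45 mm high, centred 45 mm up) on a screw spindle, to take the carafe. Origin and axes as the dock's; the V lies 190 to 220 mm along +y. The spindle's setting differs by up to 16 mm from start to start and is not reported: find the stop by feel.
- carafe: Empty glass carafe, about 0.35 kg, loose on the dock plate between pad and stop: 96 mm diameter up to 85 mm, then a neck and a 74 mm mouth at 125 mm; black handle reaching 81 mm from its axis. Origin at the centre of its underside, 8 mm above the terrazzo; +x towards the handle, +z up. Starts 7 to 25 mm from the pad, 12 to 36 mm short of the stop.
- cup_a: Amber glass espresso cup, 62 mm diameter, 58 mm high, origin at the centre of its underside. Bystander.
- cup_b: The other amber glass espresso cup, same size. Bystander.
- saucer: Olive ceramic saucer, 116 mm diameter, 18 mm high, origin at the centre of its underside. Bystander.
- funnel: Small steel funnel standing mouth down, 72 mm diameter, 70 mm high, origin at the centre of its underside. Bystander.
There are look-alikes about, which are no part of the job. Leave any brown or pink look-alike of the carafe alone.

How it is judged (in metres and radians):
On the way, in this order (a step that is already met when the one before it is completed fails the run):
1. the rod's pad presses the carafe snugly against the stop (over 2 N at pad and stop) while the lever is still open (below 0.6 rad) (contact force between each of push_rod, stop_bracket and carafe above 2 N and value of joint cam_lever below 0.6 rad), for 0.2 s.
2. the lever is over centre and at its closed stop (above 1.6 rad) with the carafe still held (value of joint cam_lever above 1.6 rad and contact force between each of push_rod, stop_bracket and carafe above 1.5 N), for 0.2 s.
At the end, for the whole second after the job is handed in: The cam lever is closed (above 1.6 of 1.70 rad); the carafe is upright (within 0.06 rad), still, and held with more than 1.5 N both by the rod's pad and by the stop (all of step 2 and angle between carafe's own z axis and vertical below 0.06 rad and linear speed of carafe below 0.01 m/s); the robot touches nothing.
It fails at once if the glass carafe is squeezed by the pad with more than 20 N  (contact force between push_rod and carafe above 20 N).
It fails at once if the robot forces the dock, its rod or its lever with more than 30 N (contact force between any of the fingers, the arm and dock above 30 N).
It fails at once if the carafe is tipped by more than 0.2 rad (angle between carafe's own z axis and vertical above 0.2 rad).
It fails at once if a cup, the saucer or the funnel is moved by more than 15 mm (distance of any of cup_a, cup_b, saucer, funnel from where it was at the start of the episode above 0.015 m).
It also fails if it takes over 64 s, if anything falls off the work surface, if the arm or the gripper's body presses on something with over 40 N, if the wrist force passes 120 N, or if a joint passes its speed limit or range.

ROBOT

A 6-joint arm with a two-finger parallel gripper is mounted at the origin on the work surface. World frame = base frame: x ahead of the robot, y to its left, z up, the work surface at z = 0. Lengths are in m, angles in degrees, forces in N, time in s.
With the tool pointing down it reaches from about 0.225 to 0.725 m from the base axis. Payload 3.1 kg.
Tool frame: the origin (TCP) lies at the centre of the arm's flange, where the gripper is bolted on; the fingertips stand 173 mm ahead of it and the grasp point (between the pads) lies 155 mm ahead of it; z points along the fingers, y is the direction in which the jaws open and shut (so a half turn about z gives the same grasp; the last joint's range is limited). The gripper opens to 85 mm and grips with 20 to 120 N. Pads are 22 mm wide; open, the fingers measure 114 mm over their backs; the gripper's body (76 mm by 85 mm) begins 54 mm behind the grasp point. The pads swing forward as they close: fully open they stand 13 mm farther back than shut.
Start: joints at [60.401, 2.75, 5.684, 92.934, 0, 82.678], TCP at [0.199, 0.486, 0.405] pointing down, gripper open.
Joint ranges: [-166.93, 166.93], [-56.73, 111.36], [-69.38, 81.34], [-121.58, 131.49], [-85.45, 84.26], [-180, 180]. Speed limits (degrees/s): [159.86, 159.86, 180, 180, 180, 180].

INTERFACE

Orientations are given as [roll, pitch, yaw] about the fixed x, y, z axes, in that order (R = Rz(yaw) Ry(pitch) Rx(roll)).
In Python, from rig import ctrl gives the robot as it stands.
- The arm moves only by the shell command python3 -m pendant 'ROWS' [OPENING]. ROWS is JSON, a list of rows, each a list of 2 entries, a list of its own where there are three numbers: the shift along the world's x, y, z in m, then the turn about the world's z in degrees. A call has 1 to 12 rows; each row is the pose to reach, as a shift and turn from the pose measured when the call began; what a row does not reach only later rows make up. A row lasts 1/12 s, in which the tool goes at most 41.7 mm and 7.16 degrees, less where a joint would pass 70% of its speed; a pose out of reach is approached as far as the arm can. A call with a gripper value outside its range is refused whole. OPENING is the closure, from 0 (fully open) to 1 (shut), set as the call begins (- or left out, the last holds). The fingers move at their own pace and stop on an object; the grip force is fixed at half the most. Time passes only in rows, so rows that repeat a pose let the fingers close. It gives the time, the measured TCP pose, the force and the opening at its end, in the units of the state.
- ctrl.read_state(): the state, without advancing time (a new reading comes with each control period).
- ctrl.snapshot(name): name is "side" or "top"; returns the picture (384x512x3 uint8, red, green, blue); there is no depth.
- ctrl.camera_info(name): a dict with "intrinsics" (3x3 intrinsics, pixels), "origin" and "attitude" of the camera in the world. Camera axes: x right, y up, looking along -z (the intrinsics and any distortion apply to the point x, -y, -z); pixel columns grow to the right and rows downward; lengths in m; the calibration is good to about 2 mm. A picture is of the moment at which its call begins. camera_info takes no time and is no camera call.
- ctrl.finish_job(): hands the job in, once; it reports no verdict.
The state is a dict: "time": time; "qpos": joint angles; "joint_vel": joint speeds; "effort": joint torques, N m; "tool_pos": TCP position; "ee_rot": TCP orientation; "force": force on the tool from outside, world axes, zero at the start; "ft_torque": the same for the moment, N m; "gripper_width": finger opening in m.
Only numpy, scipy, OpenCV 4.12 (cv2) and the standard library are available. Lean on these libraries where they do the work, as an engineer would, in place of code of your own. Each camera call takes 0.05 s, during which the arm holds its last target.

## Working session

There is one attempt and no reset: what is moved stays moved. The work goes in short steps, Python scripts to look and compute and a shell command to move; the robot and the scene stay as the last step left them, time stands still between calls to the robot, and variables do not carry over. Pictures are saved under pics/ and viewed, and the job is handed in when it is done.

```bash
mkdir -p pics; ls; python3 - <<'E'
from rig import ctrl
import cv2
for n in ("side","top"):
    im=ctrl.snapshot(n); cv2.imwrite(f"pics/{n}0.png",im[:,:,::-1]); print(n,ctrl.camera_info(n))
print(ctrl.read_state())
E
```

```text
pics
side {'intrinsics': array([[354.15456665,   0.        , 258.34975236],
       [  0.        , 354.15456665, 188.7556093 ],
       [  0.        ,   0.        ,   1.        ]]), 'origin': array([0.46777703, 0.69836408, 0.62480757]), 'attitude': array([  48.75803522,   -0.32088037, -168.24910471])}
top {'intrinsics': array([[449.34917958,   0.        , 259.11950393],
       [  0.        , 449.34917958, 190.50293096],
       [  0.        ,   0.        ,   1.        ]]), 'origin': array([0.41143714, 0.10399382, 1.07793349]), 'attitude': array([  8.52235713,   0.70466271, -89.13611726])}
{'time': 0.1, 'qpos': array([ 6.04013498e+01,  2.78985262e+00,  5.59862729e+00,  9.29325696e+01,
       -1.22684960e-03,  8.26789556e+01]), 'joint_vel': array([ 0.0231508 , -0.09088144,  0.24783849, -0.02098162,  0.07834836,
       -0.03173426]), 'effort': array([ 1.87188460e-03, -3.39850473e+01,  3.20935571e+01,  1.58209400e-02,
       -2.41478101e-04,  2.24162726e-06]), 'tool_pos': array([0.19893518, 0.48564896, 0.4036057 ]), 'ee_rot': array([-1.79877058e+02, -1.45581975e-02,  1.57722380e+02]), 'force': array([-0.14619703, -0.18817433, -0.25907187]), 'ft_torque': array([-0.04568171,  0.04056464, -0.02794161]), 'gripper_width': 0.08574502048980148}
```

View pics/side0.png

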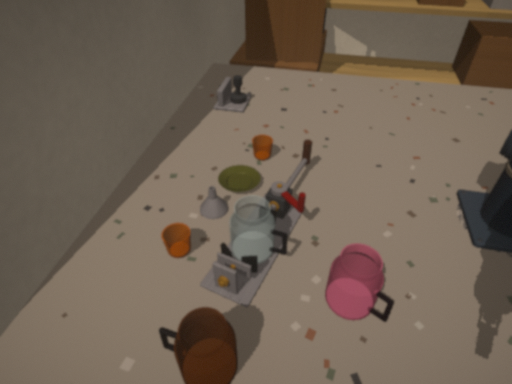

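View pics/top0.png

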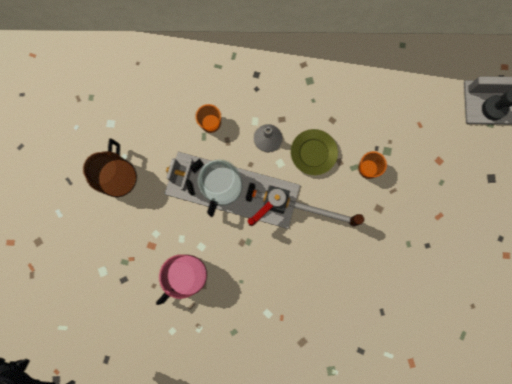

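```bash
cat > h.py <<'E'
import numpy as np, cv2
from scipy.spatial.transform import Rotation as R
from rig import ctrl
def cam(n):
    c=ctrl.camera_info(n); return np.array(c["intrinsics"]),np.array(c["origin"]),R.from_euler("xyz",c["attitude"],degrees=True).as_matrix()
def px2w(n,u,v,z):
    K,o,A=cam(n); d=A@np.array([(u-K[0,2])/K[0,0],-(v-K[1,2])/K[1,1],-1]); return o+d*(z-o[2])/d[2]
def w2px(n,p):
    K,o,A=cam(n); q=A.T@(np.asarray(p,float)-o); return K[0,2]+K[0,0]*q[0]/-q[2], K[1,2]-K[1,1]*q[1]/-q[2]
E
python3 - <<'E'
import cv2
from h import *
t=cv2.imread("pics/top0.png"); s=cv2.imread("pics/side0.png")
cv2.imwrite("pics/tz.png",cv2.resize(t[140:240,155:375],None,fx=3.6,fy=3.6,interpolation=cv2.INTER_CUBIC))
cv2.imwrite("pics/sz.png",cv2.resize(s[130:310,190:330],None,fx=3.3,fy=3.3,interpolation=cv2.INTER_CUBIC))
print(w2px("top",[0.2,0.486,0.25]),px2w("top",357,219,.1),px2w("top",278,199,.084))
E
```

```text
(np.float64(46.64536470149628), np.float64(375.6808238832273)) [ 0.49796588 -0.09552874  0.1       ] [0.54159308 0.07608378 0.084     ]
```

View pics/tz.png

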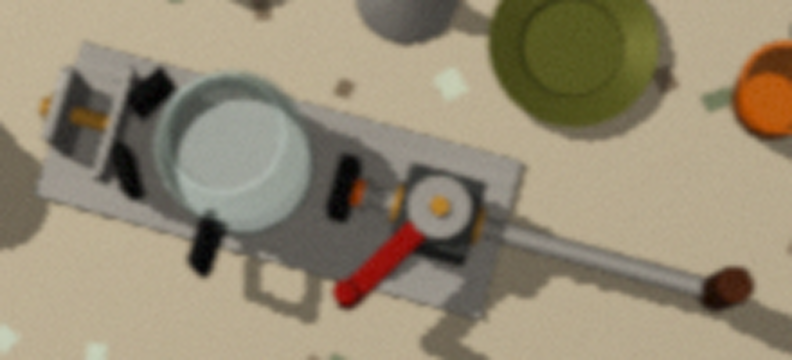

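View pics/sz.png

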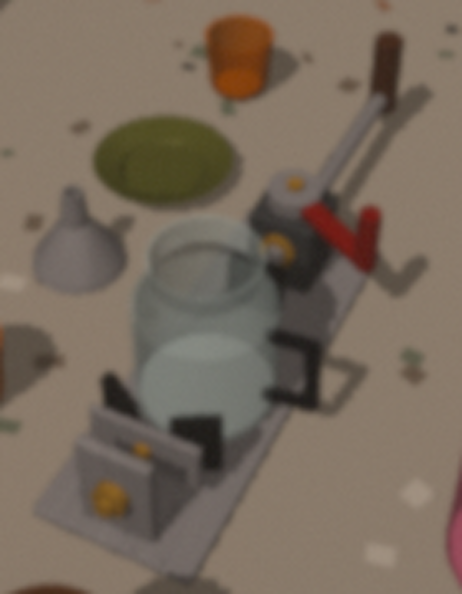

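```bash
python3 - <<'E'
from h import *
f=lambda x,y:(155+(x+.5)/3.6-.5,140+(y+.5)/3.6-.5)
def P(x,y,z): return px2w("top",*f(x,y),z)[:2]
c=np.array([P(85,42,.008),P(522,163,.008),P(482,318,.008),P(38,195,.008)])
print(c, [np.linalg.norm(c[i]-c[i-1]) for i in range(4)])
# +y_dock: from knob side to stop side
yd=(c[0]-c[1]+c[3]-c[2]); yd/=np.linalg.norm(yd); xd=np.array([yd[1],-yd[0]])
print("yd",yd,"xd",xd,"yaw",np.degrees(np.arctan2(xd[1],xd[0])))
o1=c.mean(0)-yd*.110
h=P(440,207,.09); k=P(737,283,.1); p=P(346,294,.122); 
S=lambda x,y:(190+(x+.5)/3.3-.5,130+(y+.5)/3.3-.5)
print("origin plate",o1,"hinge",h)
for n,q in dict(h=h,k=k,p=p,pad=P(333,187,.06),jar=P(228,160,.1)).items(): print(n,q,"dock:",(q-o1)@xd,(q-o1)@yd)
for n,(x,y,z) in dict(h=(296,185,.09),k=(389,38,.1),p=(371,213,.122)).items():
    q=px2w("side",*S(x,y),z)[:2]; print("side",n,q,(q-o1)@xd,(q-o1)@yd)
E
```

```text
[[0.66585246 0.31877685]
 [0.58646392 0.02213883]
 [0.48246804 0.0483322 ]
 [0.56051223 0.34594143]] [np.float64(0.10878639004090122), np.float64(0.30707760308848986), np.float64(0.10724381426878966), np.float64(0.30767214940304655)]
yd [0.25609319 0.9666521 ] xd [ 0.9666521  -0.25609319] yaw -14.838371353384515
origin plate [0.54565391 0.0774656 ] hinge [0.54493419 0.07881302]
h [0.54493419 0.07881302] dock: -0.0010407841634007182 0.0011181718045337886
k [ 0.49967192 -0.10067742] dock: 0.0011726256493822598 -0.18397800068315087
p [0.48793349 0.13473556] dock: -0.07046201643426192 0.04057831665269608
pad [0.56091433 0.14621885] dock: -0.0028557254524710397 0.07036856799113216
jar [0.57092237 0.20929999] dock: -0.009336082419429303 0.1339090670032706
side h [0.54373276 0.07986136] -0.0024706200952946504 0.0018238778852007749
side k [ 0.49805721 -0.10362656] 0.0003670206742284396 -0.18724230361085048
side p [0.48767582 0.13397099] -0.0705152847924806 0.03977326201274233
```

```bash
python3 -m pendant '[[[0.017,-0.037,0],-7],[[0.034,-0.074,0],-14],[[0.05,-0.11,0],-21],[[0.067,-0.147,0],-28],[[0.084,-0.185,0],-35],[[0.1,-0.222,0],-42],[[0.117,-0.259,0],-49],[[0.134,-0.296,0],-56],[[0.15,-0.333,0],-63],[[0.167,-0.37,0],-70],[[0.184,-0.407,0],-77],[[0.201,-0.444,0],-82.5]]' 1
python3 -c "
from rig import ctrl;s=ctrl.read_state();print(s['time'],s['tool_pos'],s['ee_rot'],s['force'],s['gripper_width'],s['qpos'])"
```

```text
time: 1.1
tool_pos: [0.4, 0.0396, 0.4033]
ee_rot: [-179.9, -0.0, 74.9]
force: [0.5, 0.7, -0.4]
gripper_width: -0.0003
1.1 [0.40002802 0.03963171 0.40332316] [-1.79872919e+02 -2.74360130e-02  7.48859858e+01] [ 0.51149803  0.66361042 -0.43474213] -0.00031654547580056605 [-3.94042829e+00 -1.55127913e+01 -1.11727629e+01  9.44593837e+01
  5.15418357e-02  1.01173502e+02]
```

```bash
python3 -m pendant '[[[0.018,-0.037,0],0],[[0.035,-0.075,0],0],[[0.053,-0.112,0],0],[[0.07,-0.15,0],0],[[0.085,-0.187,0],0.3],[[0.085,-0.187,-0.03],0.3],[[0.085,-0.187,-0.07],0.3],[[0.085,-0.187,-0.11],0.3],[[0.085,-0.187,-0.14],0.3],[[0.085,-0.187,-0.16],0.3],[[0.085,-0.187,-0.165],0.3],[[0.085,-0.187,-0.165],0.3]]' 1
cat > m.py <<'E'
from h import *
import sys
s=ctrl.read_state(); o=np.array([.545,.079]); yd=np.array([.2561,.9667]); xd=np.array([.9667,-.2561])
t=s['tool_pos']; d=t[:2]-o; f=s['force'][:2]
print("t",round(s['time'],2),"tcp",t.round(4),"dock",(d@xd).round(4),(d@yd).round(4),"F",s['force'].round(2),"Fx,Fy dock",(f@xd).round(2),(f@yd).round(2),"yaw",s['ee_rot'].round(1))
if len(sys.argv)>1:
    for n in ("side","top"):
        im=ctrl.snapshot(n)[:,:,::-1]; c=im[130:310,190:330] if n=="side" else im[140:250,155:395]
        cv2.imwrite(f"pics/{n}{sys.argv[1]}.png",cv2.resize(c,None,fx=3.3,fy=3.3,interpolation=cv2.INTER_CUBIC))
E
python3 m.py a
```

```text
time: 2.1
tool_pos: [0.4838, -0.1468, 0.2358]
ee_rot: [-179.6, -0.1, 75.2]
force: [-0.1, -0.3, 0.7]
gripper_width: -0.0003
t 2.1 tcp [ 0.4838 -0.1468  0.2358] dock -0.0013 -0.234 F [-0.1  -0.35  0.75] Fx,Fy dock -0.01 -0.36 yaw [-1.796e+02 -1.000e-01  7.520e+01]
```

View pics/sidea.png

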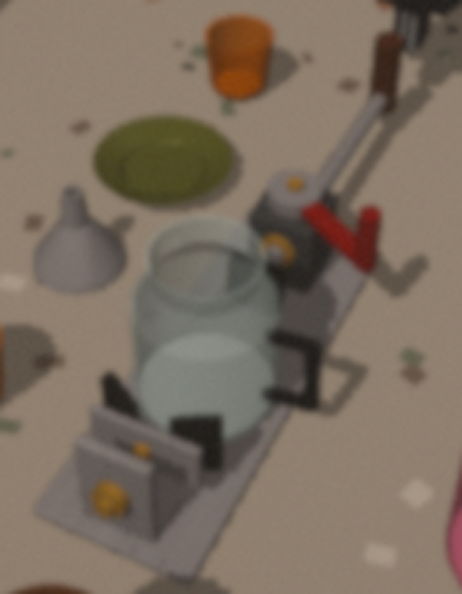

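View pics/topa.png

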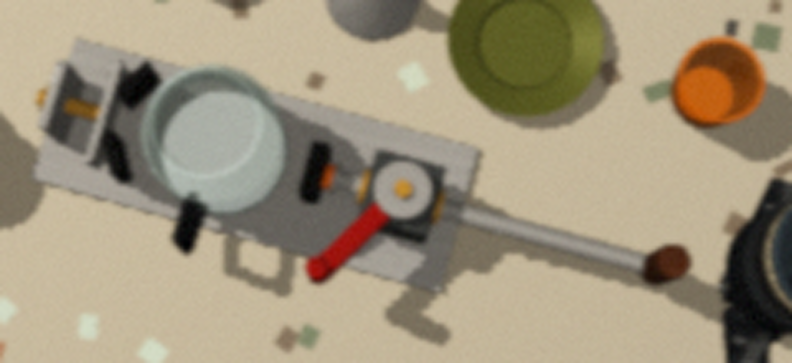

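```bash
python3 -m pendant '[[[0.0013,0.0048,0],0],[[0.0026,0.0097,0],0],[[0.0038,0.0145,0],0],[[0.0046,0.0174,0],0],[[0.0051,0.0193,0],0],[[0.0056,0.0213,0],0],[[0.0061,0.0232,0],0],[[0.0067,0.0251,0],0],[[0.0072,0.0271,0],0],[[0.0077,0.029,0],0],[[0.0077,0.029,0],0]]' 1; python3 m.py
```

```text
time: 3.12
tool_pos: [0.493, -0.1192, 0.2395]
ee_rot: [-179.9, 0.2, 75.1]
force: [-1.6, -4.4, -0.2]
gripper_width: -0.0004
t 3.12 tcp [ 0.493  -0.1192  0.2395] dock 0.0005 -0.2049 F [-1.65 -4.44 -0.16] Fx,Fy dock -0.46 -4.71 yaw [-179.9    0.2   75.1]
```

```bash
python3 -m pendant '[[[0.0004,0.0015,0],0],[[0.0008,0.0029,0],0],[[0.0012,0.0044,0],0],[[0.0015,0.0058,0],0],[[0.0019,0.0073,0],0],[[0.0023,0.0087,0],0],[[0.0023,0.0087,0],0],[[0.0023,0.0087,0],0]]' 1; python3 m.py b
```

```text
time: 3.78
tool_pos: [0.4952, -0.1111, 0.2395]
ee_rot: [-179.9, 0.3, 75.1]
force: [-2.2, -4.5, 0.1]
gripper_width: -0.0
t 3.78 tcp [ 0.4952 -0.1111  0.2395] dock 0.0005 -0.1965 F [-2.24 -4.53  0.12] Fx,Fy dock -1.01 -4.95 yaw [-179.9    0.3   75.1]
```

View pics/topb.png

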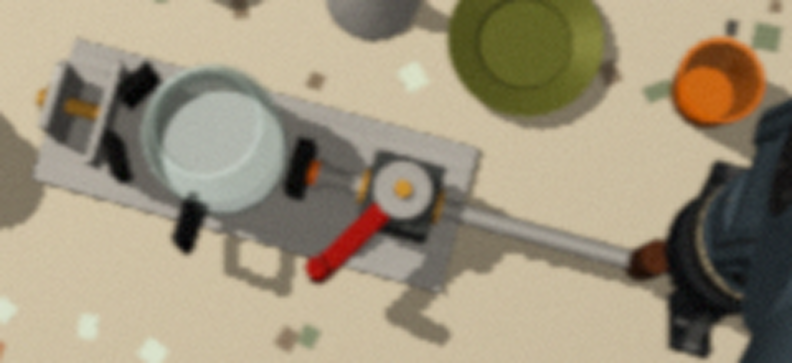

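```bash
python3 -m pendant '[[[0.0003,0.001,0],0],[[0.0005,0.0019,0],0],[[0.0008,0.0029,0],0],[[0.001,0.0039,0],0],[[0.0013,0.0048,0],0],[[0.0015,0.0058,0],0],[[0.0018,0.0068,0],0],[[0.0021,0.0077,0],0],[[0.0023,0.0087,0],0],[[0.0026,0.0097,0],0],[[0.0026,0.0097,0],0],[[0.0026,0.0097,0],0]]' 1; python3 m.py c
```

```text
time: 4.88
tool_pos: [0.4975, -0.1025, 0.2396]
ee_rot: [-179.9, 0.5, 75.0]
force: [-1.7, -8.7, 0.3]
gripper_width: -0.0
t 4.88 tcp [ 0.4975 -0.1025  0.2396] dock 0.0005 -0.1876 F [-1.74 -8.67  0.29] Fx,Fy dock 0.53 -8.83 yaw [-179.9    0.5   75. ]
```

View pics/topc.png

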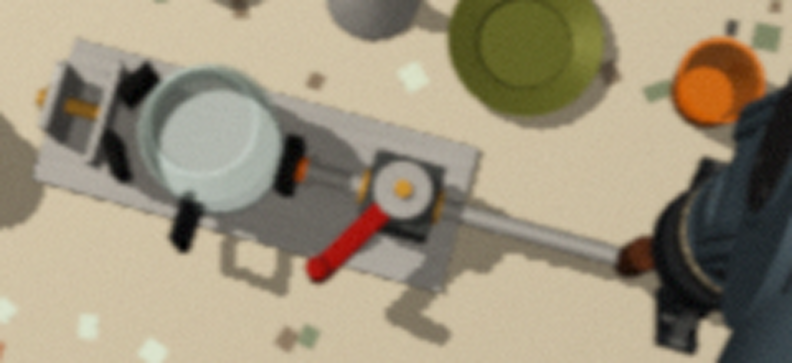

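View pics/sidec.png

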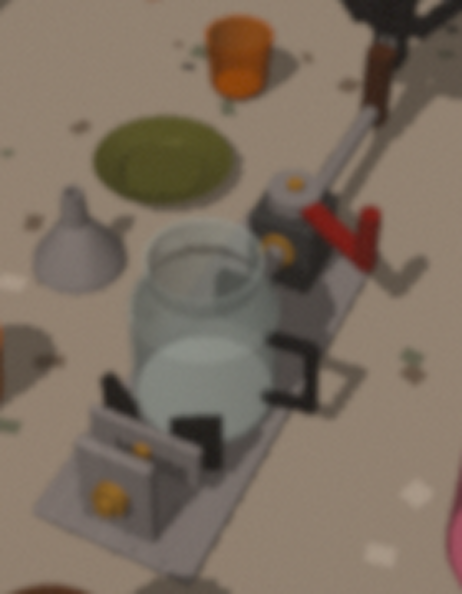

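```bash
python3 -m pendant '[[[0.0003,0.001,0],0],[[0.0005,0.0019,0],0],[[0.0008,0.0029,0],0],[[0.001,0.0039,0],0],[[0.001,0.0039,0],0]]' 1; python3 m.py; python3 -m pendant '[[[0.0003,0.001,0],0],[[0.0005,0.0019,0],0],[[0.0008,0.0029,0],0],[[0.0008,0.0029,0],0]]' 1; python3 m.py
```

```text
time: 5.4
tool_pos: [0.4982, -0.0998, 0.2396]
ee_rot: [-179.9, 0.7, 75.0]
force: [-1.6, -7.4, 0.5]
gripper_width: -0.0001
t 5.4 tcp [ 0.4982 -0.0998  0.2396] dock 0.0006 -0.1848 F [-1.56 -7.41  0.49] Fx,Fy dock 0.39 -7.56 yaw [-179.9    0.7   75. ]
time: 5.73
tool_pos: [0.4987, -0.098, 0.2396]
ee_rot: [-179.9, 0.9, 74.9]
force: [-2.3, -7.8, -0.1]
gripper_width: 0.0002
t 5.73 tcp [ 0.4987 -0.098   0.2396] dock 0.0006 -0.183 F [-2.26 -7.83 -0.06] Fx,Fy dock -0.18 -8.15 yaw [-179.9    0.9   74.9]
```

```bash
cat >> m.py <<'E'
sys.exit(1 if f@yd<-10 else 0)
E
python3 -m pendant '[[[0.0003,0.001,0],0],[[0.0005,0.0019,0],0],[[0.0008,0.0029,0],0],[[0.0008,0.0029,0],0]]' 1 >/dev/null; python3 m.py && python3 -m pendant '[[[0.0003,0.001,0],0],[[0.0005,0.0019,0],0],[[0.0005,0.0019,0],0]]' 1 >/dev/null; python3 m.py && python3 -m pendant '[[[0.0003,0.001,0],0],[[0.0005,0.0019,0],0],[[0.0005,0.0019,0],0]]' 1 >/dev/null; python3 m.py d
```

```text
t 6.07 tcp [ 0.4992 -0.0962  0.2397] dock 0.0006 -0.1811 F [-1.96 -6.39 -0.28] Fx,Fy dock -0.26 -6.68 yaw [-179.9    1.2   74.8]
t 6.32 tcp [ 0.4994 -0.0954  0.2397] dock 0.0006 -0.1803 F [-1.05 -7.46  0.23] Fx,Fy dock 0.9 -7.48 yaw [-179.9    1.4   74.8]
t 6.57 tcp [ 0.4996 -0.0947  0.2397] dock 0.0006 -0.1795 F [-3.55 -6.89  0.26] Fx,Fy dock -1.67 -7.57 yaw [-179.9    1.6   74.7]
```

View pics/topd.png

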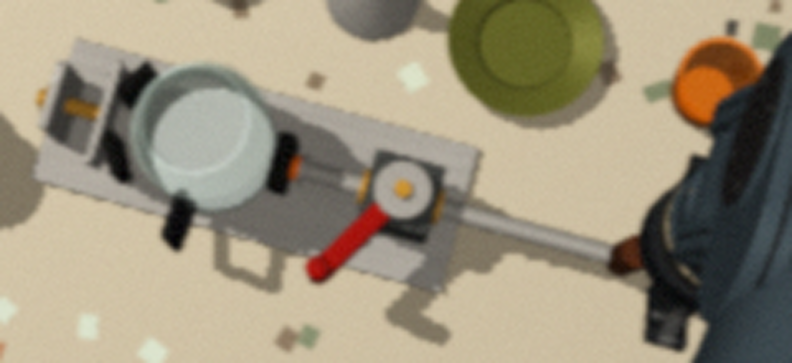

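```bash

python3 -m pendant '[[[0.0003,0.001,0],0],[[0.0005,0.0019,0],0],[[0.0008,0.0029,0],0],[[0.0008,0.0029,0],0]]' 1 >/dev/null; python3 m.py && python3 -m pendant '[[[0.0003,0.001,0],0],[[0.0005,0.0019,0],0],[[0.0008,0.0029,0],0],[[0.0008,0.0029,0],0]]' 1 >/dev/null; python3 m.py && python3 -m pendant '[[[0.0003,0.001,0],0],[[0.0005,0.0019,0],0],[[0.0008,0.0029,0],0],[[0.0008,0.0029,0],0]]' 1 >/dev/null; python3 m.py
```

```text
t 7.0 tcp [ 0.5002 -0.0929  0.2398] dock 0.0007 -0.1777 F [-2.12 -7.28  0.3 ] Fx,Fy dock -0.19 -7.58 yaw [-179.9    1.8   74.6]
t 7.33 tcp [ 0.5007 -0.0912  0.2398] dock 0.0007 -0.1758 F [-2.35 -6.98  0.17] Fx,Fy dock -0.48 -7.35 yaw [-179.8    2.    74.6]
t 7.67 tcp [ 0.5012 -0.0894  0.2398] dock 0.0007 -0.174 F [-3.22 -7.21  0.16] Fx,Fy dock -1.26 -7.79 yaw [-179.8    2.3   74.5]
```

```bash

python3 -m pendant '[[[0.0003,0.001,0],0],[[0.0005,0.0019,0],0],[[0.0008,0.0029,0],0],[[0.0008,0.0029,0],0]]' 1 >/dev/null; python3 m.py && python3 -m pendant '[[[0.0003,0.001,0],0],[[0.0005,0.0019,0],0],[[0.0008,0.0029,0],0],[[0.0008,0.0029,0],0]]' 1 >/dev/null; python3 m.py e
```

```text
t 8.0 tcp [ 0.5017 -0.0876  0.2398] dock 0.0008 -0.1721 F [-1.74 -7.37 -0.16] Fx,Fy dock 0.2 -7.57 yaw [-179.8    2.5   74.4]
t 8.33 tcp [ 0.5022 -0.0858  0.2398] dock 0.0008 -0.1703 F [-2.76 -7.62  0.88] Fx,Fy dock -0.71 -8.08 yaw [-179.8    2.7   74.3]
```

View pics/tope.png

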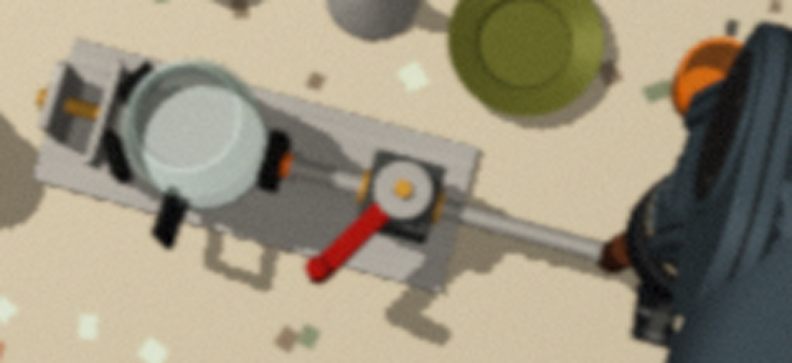

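View pics/sidee.png

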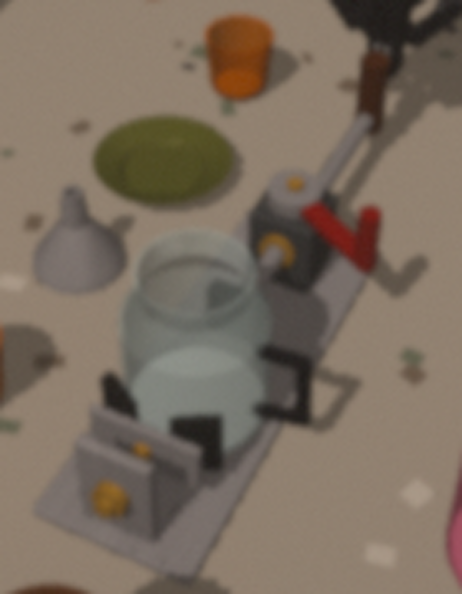

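```bash
for i in 1; do
python3 -m pendant '[[[0.0003,0.001,0],0],[[0.0005,0.0019,0],0],[[0.0006,0.0024,0],0],[[0.0006,0.0024,0],0]]' 1 >/dev/null; done; python3 m.py && python3 -m pendant '[[[0.0003,0.001,0],0],[[0.0005,0.0019,0],0],[[0.0006,0.0024,0],0],[[0.0006,0.0024,0],0]]' 1 >/dev/null; python3 m.py && python3 -m pendant '[[[0.0003,0.001,0],0],[[0.0005,0.0019,0],0],[[0.0006,0.0024,0],0],[[0.0006,0.0024,0],0]]' 1 >/dev/null; python3 m.py
```

```text
t 8.77 tcp [ 0.5025 -0.0846  0.2399] dock 0.0008 -0.1691 F [-2.64 -7.83  0.05] Fx,Fy dock -0.54 -8.24 yaw [-179.8    2.9   74.3]
t 9.1 tcp [ 0.5028 -0.0835  0.2399] dock 0.0008 -0.1678 F [-1.59 -7.67  0.18] Fx,Fy dock 0.43 -7.82 yaw [-179.8    3.2   74.2]
t 9.43 tcp [ 0.5031 -0.0822  0.2399] dock 0.0008 -0.1666 F [-2.73 -7.15  0.38] Fx,Fy dock -0.81 -7.61 yaw [-179.8    3.4   74.1]
```

```bash

python3 -m pendant '[[[0.0003,0.001,0],0],[[0.0005,0.0019,0],0],[[0.0008,0.0029,0],0],[[0.001,0.0039,0],0],[[0.001,0.0039,0],0]]' 1 >/dev/null; python3 m.py && python3 -m pendant '[[[0.0003,0.001,0],0],[[0.0005,0.0019,0],0],[[0.0008,0.0029,0],0],[[0.001,0.0039,0],0],[[0.001,0.0039,0],0]]' 1 >/dev/null; python3 m.py f
```

```text
t 9.85 tcp [ 0.5039 -0.0795  0.2399] dock 0.0009 -0.1637 F [-2.06 -7.27  0.18] Fx,Fy dock -0.13 -7.56 yaw [-179.8    3.6   74.1]
t 10.27 tcp [ 0.5046 -0.0768  0.2399] dock 0.0008 -0.161 F [-2.03 -8.21  0.99] Fx,Fy dock 0.14 -8.46 yaw [-179.8    3.9   74. ]
```

View pics/sidef.png

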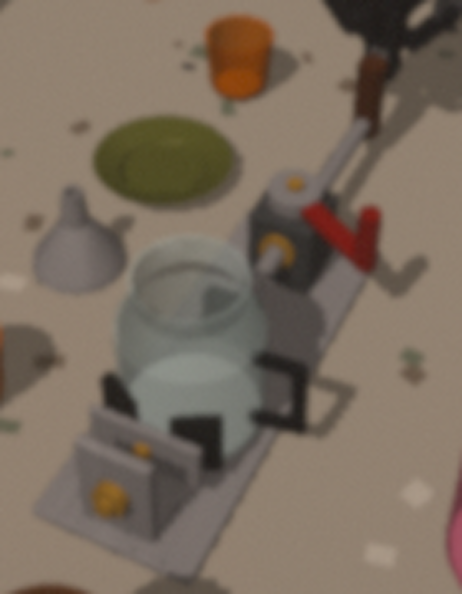

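```bash

python3 -m pendant '[[[0.0003,0.001,0],0],[[0.0005,0.0019,0],0],[[0.0008,0.0029,0],0],[[0.0009,0.0034,0],0],[[0.0009,0.0034,0],0]]' 1 >/dev/null; python3 m.py && python3 -m pendant '[[[0.0003,0.001,0],0],[[0.0005,0.0019,0],0],[[0.0008,0.0029,0],0],[[0.0009,0.0034,0],0],[[0.0009,0.0034,0],0]]' 1 >/dev/null; python3 m.py && python3 -m pendant '[[[0.0003,0.001,0],0],[[0.0005,0.0019,0],0],[[0.0008,0.0029,0],0],[[0.0009,0.0034,0],0],[[0.0009,0.0034,0],0]]' 1 >/dev/null;python3 m.py g
```

```text
t 10.78 tcp [ 0.505  -0.0755  0.2399] dock 0.0009 -0.1596 F [ -3.28 -10.45   0.84] Fx,Fy dock -0.49 -10.94 yaw [-179.8    4.3   73.9]
t 10.78 tcp [ 0.505  -0.0755  0.2399] dock 0.0009 -0.1596 F [ -3.28 -10.45   0.84] Fx,Fy dock -0.49 -10.94 yaw [-179.8    4.3   73.9]
t 10.78 tcp [ 0.505  -0.0755  0.2399] dock 0.0009 -0.1596 F [ -3.28 -10.45   0.84] Fx,Fy dock -0.49 -10.94 yaw [-179.8    4.3   73.9]
```

View pics/topg.png

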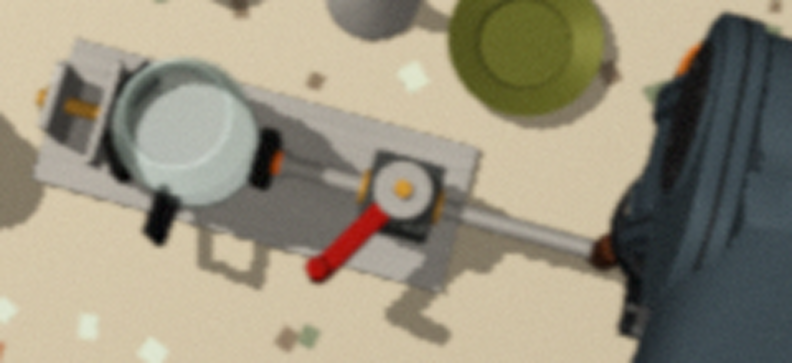

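```bash

python3 -m pendant '[[[0.0004,0.0015,0],0],[[0.0006,0.0024,0],0],[[0.0008,0.0031,0],0],[[0.0008,0.0031,0],0],[[0.0008,0.0031,0],0]]' 1 >/dev/null; python3 m.py
```

```text
t 11.3 tcp [ 0.5053 -0.0745  0.2399] dock 0.0009 -0.1585 F [-2.85 -9.12  0.5 ] Fx,Fy dock -0.42 -9.55 yaw [-179.8    4.7   73.7]
```

```bash

python3 -m pendant '[[[0.0005,0.0019,0],0],[[0.0008,0.0029,0],0],[[0.001,0.0039,0],0],[[0.001,0.0039,0],0],[[0.001,0.0039,0],0],[[0.001,0.0039,0],0]]' 1 >/dev/null; python3 m.py
```

```text
t 11.8 tcp [ 0.5058 -0.073   0.2399] dock 0.001 -0.157 F [ -2.59 -11.94   0.18] Fx,Fy dock 0.55 -12.21 yaw [-179.8    5.2   73.6]
```

```bash

python3 -m pendant '[[[0.0005,0.0019,0],0],[[0.0008,0.0029,0],0],[[0.001,0.0039,0],0],[[0.0013,0.0048,0],0],[[0.0013,0.0048,0],0],[[0.0013,0.0048,0],0]]' 1 >/dev/null; python3 m.py h
```

```text
t 12.3 tcp [ 0.5063 -0.0713  0.2399] dock 0.0011 -0.1552 F [ -3.98 -14.91   0.54] Fx,Fy dock -0.03 -15.43 yaw [-179.7    5.8   73.4]
```

View pics/sideh.png

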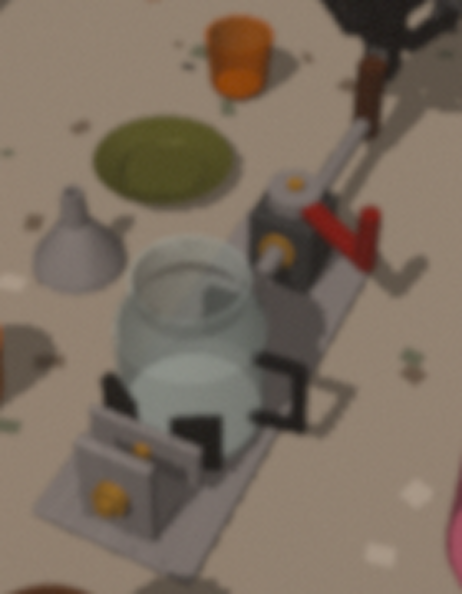

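View pics/toph.png

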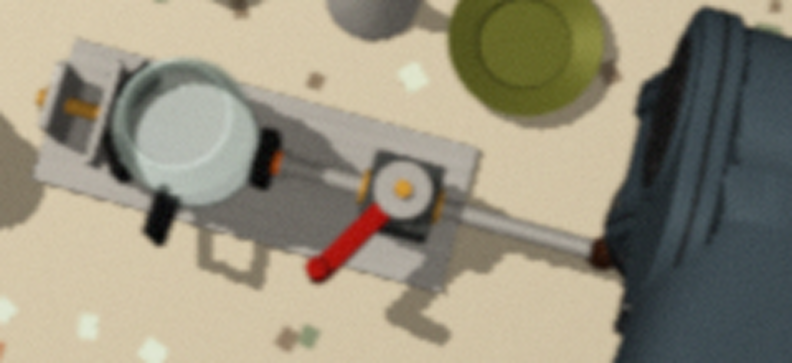

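```bash

python3 -m pendant '[[[-0.0008,-0.0029,0],0],[[-0.0015,-0.0058,0],0],[[-0.0038,-0.0145,0],0],[[-0.0064,-0.024,0],0],[[-0.009,-0.034,0],0],[[-0.009,-0.034,0.03],0],[[-0.009,-0.034,0.07],0],[[-0.009,-0.034,0.1],-7],[[-0.009,-0.034,0.12],-14],[[-0.009,-0.034,0.12],-21],[[-0.009,-0.034,0.12],-28],[[-0.009,-0.034,0.12],-30]]' 1 >/dev/null; cat > tip.py <<'E'
from h import *
s=ctrl.read_state(); Rm=R.from_euler("xyz",s['ee_rot'],degrees=True).as_matrix(); t=np.array(s['tool_pos'])
print("t",s['time'],"tcp",t.round(4),"rot",s['ee_rot'].round(1),"tip",(t+Rm[:,2]*.173).round(4),"F",s['force'].round(1),"zaxis",Rm[:,2].round(3),"q",s['qpos'].round(0))
xa=Rm[:,0]; print("tool x heading world",np.degrees(np.arctan2(xa[1],xa[0])))
h=np.array([.545,.079])
for a in (150,165,180,195,210,227,235):
    th=np.radians(a-14.84); p=h+.08*np.array([np.cos(th),np.sin(th)]); n=np.array([-np.sin(th),np.cos(th)])
    print(a,"post",p.round(4),"finger centre in contact",(p-.019*n).round(4), "x-heading wanted",a-14.84+90)
E
python3 tip.py; python3 m.py i
```

```text
t 13.4 tcp [ 0.4974 -0.106   0.3608] rot [-179.8    5.7   43.1] tip [ 0.4846 -0.1172  0.1887] F [ 0.4 -0.2 -0.6] zaxis [-0.074 -0.065 -0.995] q [-18.   2.  -0.  91.  -5. 119.]
tool x heading world 43.11261954246651
150 post [0.4883 0.1354] finger centre in contact [0.5017 0.1489] x-heading wanted 225.16
165 post [0.4756 0.1188] finger centre in contact [0.4851 0.1353] x-heading wanted 240.16
180 post [0.4677 0.0995] finger centre in contact [0.4725 0.1179] x-heading wanted 255.16
195 post [0.465  0.0788] finger centre in contact [0.4649 0.0978] x-heading wanted 270.15999999999997
210 post [0.4678 0.0581] finger centre in contact [0.4628 0.0764] x-heading wanted 285.15999999999997
227 post [0.4773 0.0364] finger centre in contact [0.4672 0.0525] x-heading wanted 302.15999999999997
235 post [0.4839 0.0274] finger centre in contact [0.4716 0.0419] x-heading wanted 310.15999999999997
t 13.4 tcp [ 0.4974 -0.106   0.3608] dock 0.0014 -0.191 F [ 0.39 -0.25 -0.63] Fx,Fy dock 0.44 -0.14 yaw [-179.8    5.7   43.1]
```

View pics/topi.png

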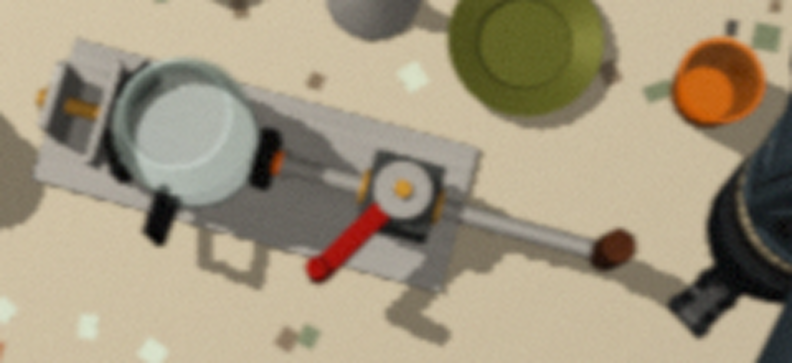

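View pics/sidei.png

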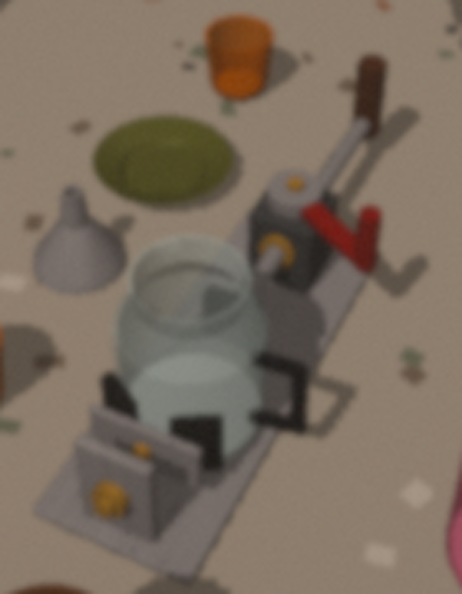

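```bash

python3 -m pendant '[[[0.004,0.035,0],0],[[0.008,0.07,0],0],[[0.012,0.105,0],0],[[0.016,0.14,0],0],[[0.02,0.175,0],0],[[0.024,0.21,0],0],[[0.028,0.245,0],2],[[0.033,0.281,0],2],[[0.033,0.281,-0.03],2],[[0.033,0.281,-0.06],2],[[0.033,0.281,-0.06],2]]' 1 >/dev/null; python3 tip.py|head -2; python3 m.py j
```

```text
t 14.4167 tcp [0.5278 0.1753 0.2927] rot [-179.3    6.3   45.6] tip [0.513  0.1632 0.1208] F [-1.9 -1.  -1.2] zaxis [-0.085 -0.07  -0.994] q [ 12.  11.   2.  86.  -3. 147.]
tool x heading world 45.602895152395476
t 14.42 tcp [0.5278 0.1753 0.2927] dock -0.0413 0.0887 F [-1.86 -0.98 -1.2 ] Fx,Fy dock -1.55 -1.42 yaw [-179.3    6.3   45.6]
```

View pics/topj.png

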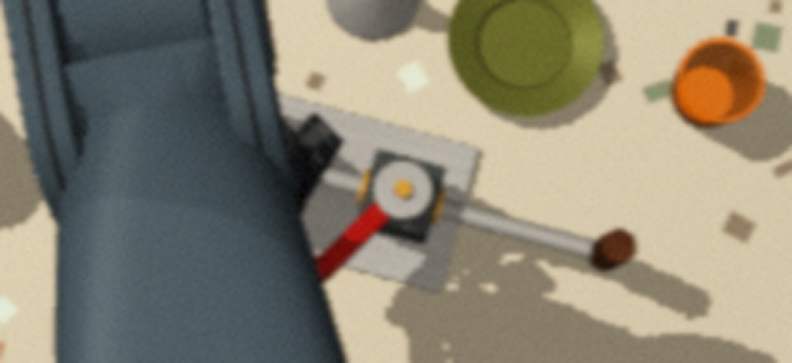

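View pics/sidej.png

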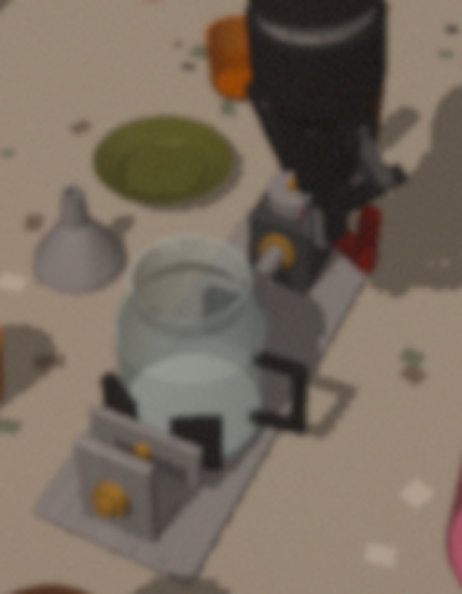

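```bash

python3 -m pendant '[[[0,0,-0.015],0],[[0.001,0,-0.028],0],[[0.001,0,-0.03],0],[[0.001,0,-0.03],0]]' 1 >/dev/null; python3 tip.py|head -2; python3 m.py k
```

```text
t 14.85 tcp [0.5305 0.1742 0.2686] rot [-179.6    5.9   45.4] tip [0.517  0.1624 0.0966] F [-0.1  0.7  0.2] zaxis [-0.078 -0.068 -0.995] q [ 12.  12.   0.  83.  -3. 147.]
tool x heading world 45.416497348151424
t 14.85 tcp [0.5305 0.1742 0.2686] dock -0.0384 0.0883 F [-0.07  0.73  0.21] Fx,Fy dock -0.25 0.69 yaw [-179.6    5.9   45.4]
```

View pics/sidek.png

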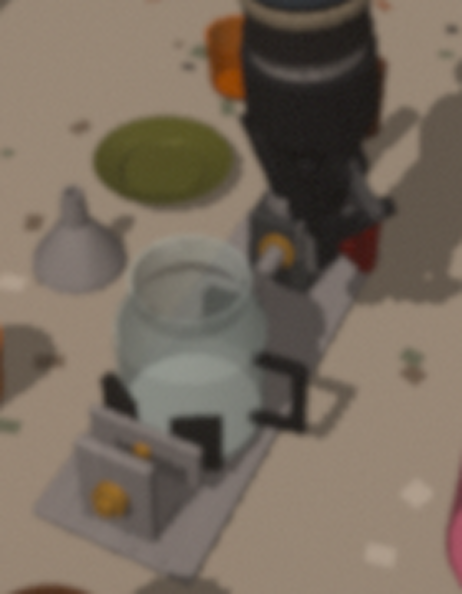

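```bash
cat > arc.py <<'E'
from h import *
import sys
a0=float(sys.argv[1]); a1=float(sys.argv[2]); st=float(sys.argv[3]); off=float(sys.argv[4])
s=ctrl.read_state(); t=np.array(s['tool_pos'])[:2]; h=np.array([.545,.079]); yaw=s['ee_rot'][2]
for a in np.arange(a0,a1+.01,st):
    th=np.radians(150+a-14.84); n=np.array([-np.sin(th),np.cos(th)]); p=h+.08*np.array([np.cos(th),np.sin(th)])-off*n
    print(a,(p-t).round(4),"turn",round(a+45.16-yaw,1))
E
python3 arc.py 0 44 4 0.034
```

```text
0.0 [-0.0186 -0.015 ] turn -0.3
4.0 [-0.0241 -0.0174] turn 3.7
8.0 [-0.0295 -0.0203] turn 7.7
12.0 [-0.0346 -0.0235] turn 11.7
16.0 [-0.0395 -0.0271] turn 15.7
20.0 [-0.0441 -0.031 ] turn 19.7
24.0 [-0.0485 -0.0352] turn 23.7
28.0 [-0.0526 -0.0398] turn 27.7
32.0 [-0.0563 -0.0446] turn 31.7
36.0 [-0.0597 -0.0496] turn 35.7
40.0 [-0.0627 -0.0549] turn 39.7
44.0 [-0.0653 -0.0603] turn 43.7
```

```bash

python3 -m pendant '[[[-0.006,-0.005,0],0],[[-0.012,-0.01,0],0],[[-0.0186,-0.015,0],0],[[-0.0241,-0.0174,0],4],[[-0.0295,-0.0203,0],8],[[-0.0346,-0.0235,0],12],[[-0.0395,-0.0271,0],16],[[-0.0395,-0.0271,0],16]]' 1 >/dev/null; python3 tip.py|head -2; python3 m.py l; python3 arc.py 12 76 4 0.033
```

```text
t 15.6167 tcp [0.491  0.1471 0.2708] rot [-179.8    5.7   61.5] tip [0.4821 0.1324 0.0986] F [2.3 1.4 0.4] zaxis [-0.051 -0.085 -0.995] q [ 10.   4.  -8.  81.  -4. 129.]
tool x heading world 61.46672062686237
t 15.62 tcp [0.491  0.1471 0.2708] dock -0.0697 0.052 F [2.31 1.35 0.36] Fx,Fy dock 1.89 1.9 yaw [-179.8    5.7   61.5]
12.0 [0.0043 0.0028] turn -4.1
16.0 [-0.0005 -0.0008] turn -0.1
20.0 [-0.0051 -0.0047] turn 3.9
24.0 [-0.0094 -0.009 ] turn 7.9
28.0 [-0.0134 -0.0135] turn 11.9
32.0 [-0.017  -0.0183] turn 15.9
36.0 [-0.0203 -0.0234] turn 19.9
40.0 [-0.0233 -0.0287] turn 23.9
44.0 [-0.0259 -0.0341] turn 27.9
48.0 [-0.028  -0.0398] turn 31.9
52.0 [-0.0298 -0.0455] turn 35.9
56.0 [-0.0312 -0.0514] turn 39.9
60.0 [-0.0322 -0.0574] turn 43.9
64.0 [-0.0327 -0.0634] turn 47.9
68.0 [-0.0329 -0.0694] turn 51.9
72.0 [-0.0326 -0.0755] turn 55.9
76.0 [-0.0319 -0.0815] turn 59.9
```

View pics/sidel.png

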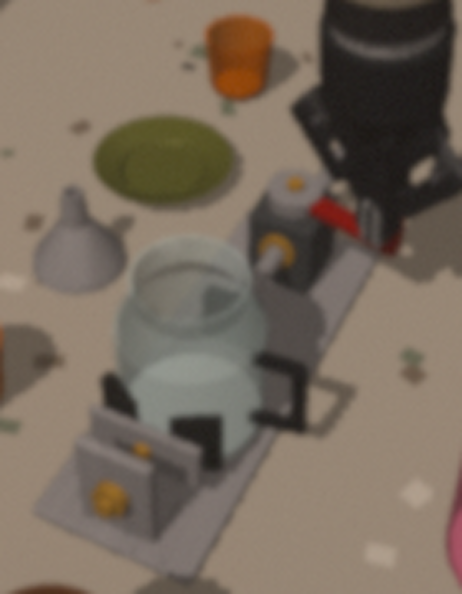

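View pics/topl.png

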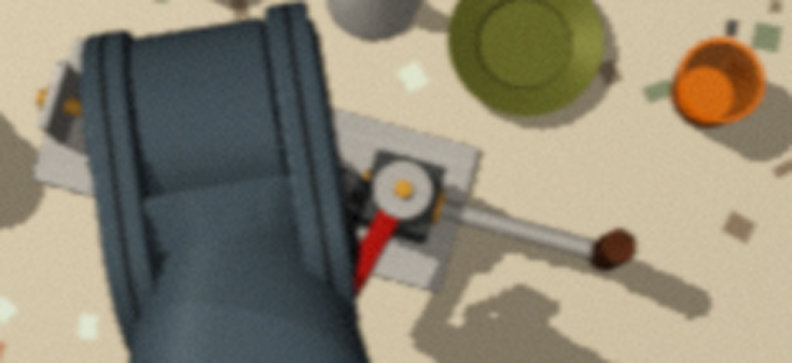

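```bash

python3 -m pendant '[[[-0.0051,-0.0047,0],4],[[-0.0094,-0.009,0],8],[[-0.0134,-0.0135,0],12],[[-0.017,-0.0183,0],16],[[-0.0203,-0.0234,0],20],[[-0.0233,-0.0287,0],24],[[-0.0259,-0.0341,0],28],[[-0.028,-0.0398,0],32],[[-0.0298,-0.0455,0],36],[[-0.0312,-0.0514,0],40]]' 1 >/dev/null; python3 tip.py|head -2; python3 m.py n; python3 arc.py 52 96 4 0.032
```

```text
t 16.55 tcp [0.4601 0.0974 0.2706] rot [-179.8    5.3  101.5] tip [0.4628 0.0815 0.0984] F [ 0.7  8.2 -0.5] zaxis [ 0.016 -0.092 -0.996] q [  5.  -5. -17.  77.  -5.  84.]
tool x heading world 101.50319258540436
t 16.55 tcp [0.4601 0.0974 0.2706] dock -0.0868 -0.0039 F [ 0.73  8.19 -0.5 ] Fx,Fy dock -1.39 8.1 yaw [-179.8    5.3  101.5]
52.0 [0.0017 0.0042] turn -4.1
56.0 [ 0.0004 -0.0017] turn -0.1
60.0 [-0.0005 -0.0076] turn 3.9
64.0 [-0.001  -0.0136] turn 7.9
68.0 [-0.0011 -0.0197] turn 11.9
72.0 [-0.0007 -0.0257] turn 15.9
76.0 [ 0.     -0.0316] turn 19.9
80.0 [ 0.0012 -0.0375] turn 23.9
84.0 [ 0.0028 -0.0433] turn 27.9
88.0 [ 0.0048 -0.049 ] turn 31.9
92.0 [ 0.0072 -0.0545] turn 35.9
96.0 [ 0.01   -0.0599] turn 39.9
```

View pics/siden.png

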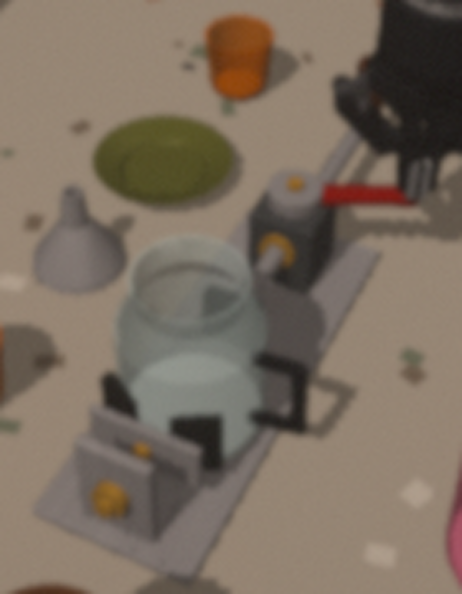

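View pics/topn.png

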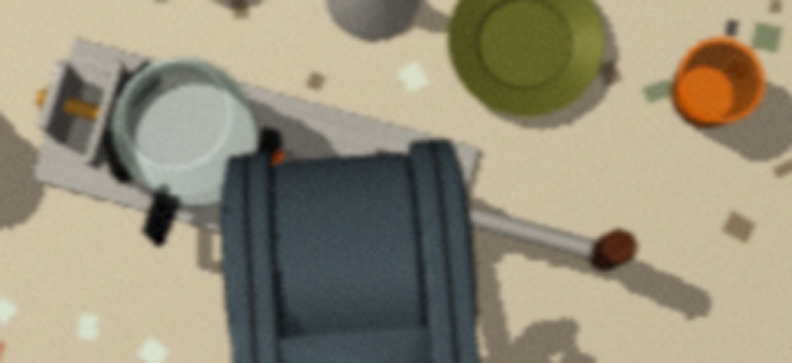

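```bash

python3 -m pendant '[[[-0.0005,-0.0076,0],4],[[-0.001,-0.0136,0],8],[[-0.0011,-0.0197,0],12],[[-0.0007,-0.0257,0],16],[[0,-0.0316,0],20],[[0.0012,-0.0375,0],24],[[0.0028,-0.0433,0],28],[[0.0028,-0.0433,0],28]]' 1 >/dev/null; python3 tip.py|head -2; python3 m.py o; python3 arc.py 76 92 4 0.032
```

```text
t 17.3167 tcp [0.4624 0.0525 0.2705] rot [-179.7    5.5  129.2] tip [0.4722 0.0391 0.0983] F [ 0.3 -0.3  0.3] zaxis [ 0.056 -0.077 -0.995] q [ -0.  -7. -20.  75.  -4.  50.]
tool x heading world 129.20748812244327
t 17.32 tcp [0.4624 0.0525 0.2705] dock -0.0731 -0.0467 F [ 0.27 -0.32  0.33] Fx,Fy dock 0.34 -0.24 yaw [-179.7    5.5  129.2]
76.0 [-0.0024  0.0119] turn -7.9
80.0 [-0.0012  0.006 ] turn -3.9
84.0 [0.0004 0.0002] turn 0.1
88.0 [ 0.0024 -0.0055] turn 4.1
92.0 [ 0.0048 -0.011 ] turn 8.1
```

View pics/sideo.png

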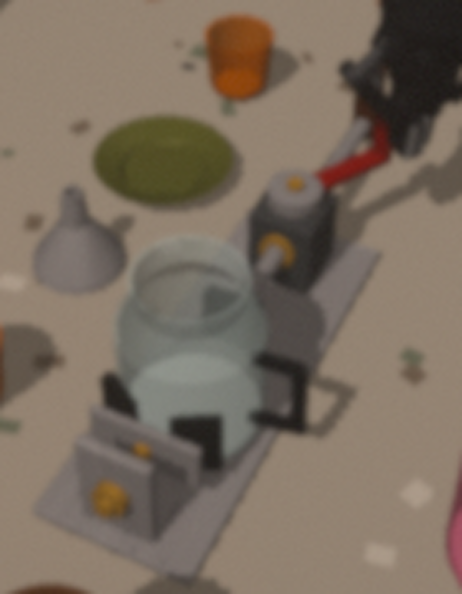

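```bash

python3 -m pendant '[[[-0.008,0.008,0],0],[[-0.016,0.018,0],0],[[-0.02,0.022,0.02],0],[[-0.02,0.022,0.06],0],[[-0.02,0.022,0.1],0],[[-0.05,0.022,0.13],0],[[-0.09,0.022,0.14],0],[[-0.12,0.03,0.14],0],[[-0.12,0.06,0.14],0],[[-0.12,0.1,0.14],0],[[-0.12,0.14,0.14],0],[[-0.12,0.18,0.14],0]]' 1 >/dev/null;python3 -m pendant '[[[0,0.04,0],0],[[0,0.08,0],0],[[0,0.1,0],0],[[0,0.1,0],0]]' ; python3 m.py p
```

```text
time: 18.75
tool_pos: [0.3383, 0.339, 0.4098]
ee_rot: [-179.7, 5.4, 129.4]
force: [-0.4, -1.4, 0.1]
gripper_width: 0.0001
t 18.75 tcp [0.3383 0.339  0.4098] dock -0.2664 0.1984 F [-0.44 -1.41  0.1 ] Fx,Fy dock -0.06 -1.48 yaw [-179.7    5.4  129.4]
```

View pics/sidep.png

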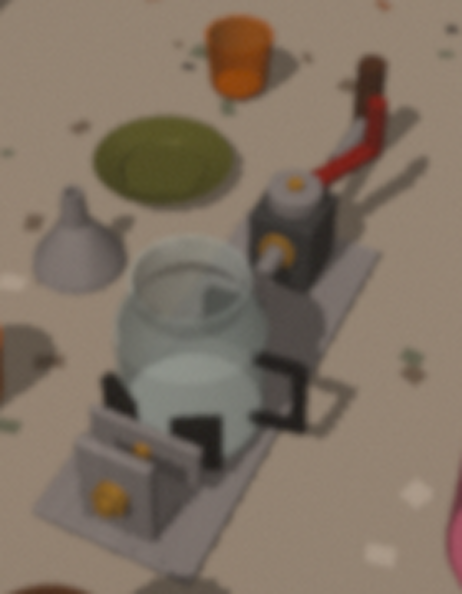

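View pics/topp.png

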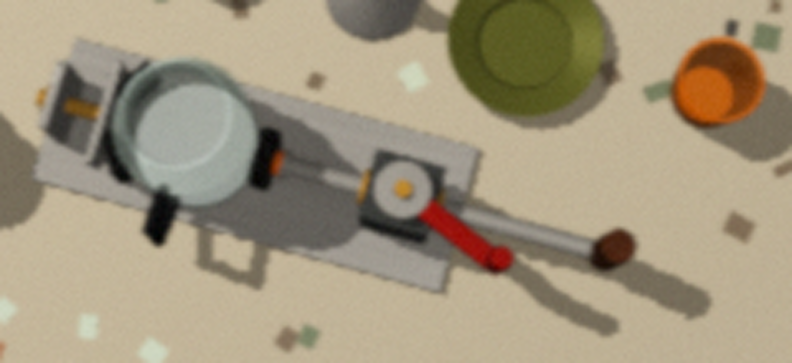

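```bash
python3 - <<'E'
from h import *
f=lambda x,y:(155+(x+.5)/3.3-.5,140+(y+.5)/3.3-.5)
p=px2w("top",*f(500,258),.122)[:2]-np.array([.545,.079]); print(np.linalg.norm(p),np.radians((np.degrees(np.arctan2(p[1],p[0]))+14.84-150)%360))
a=cv2.imread("pics/top0.png"); b=ctrl.snapshot("top")[:,:,::-1]
d=cv2.absdiff(a,b).max(2); ys,xs=np.where(d>50)
for n,(u,v) in dict(cupa=(209,118),fun=(268,138),sau=(314,152),cupb=(372,165)).items(): print(n,d[v-22:v+22,u-22:u+22].max())
E
```

```text
0.07852739499936592 1.6956690928074287
cupa 16
fun 15
sau 17
cupb 16
```

Measured from the top picture, the lever is at about 1.70 rad, which is its closed stop. The bystanders haven't moved and the arm is clear, so I'm handing the job in.

```bash
python3 -c "
from rig import ctrl; print(ctrl.finish_job())"
```

```text
the job is handed in; nothing more can be done
None
```

The carafe is clamped between the pad and the stop with the cam lever closed. I handed the job in at about 19 s of the 64 s allowed; no verdict was reported.

- **Rod:** I pushed it in by the knob with closed fingers until I felt the stop. The total push reached about 15 N, of which roughly 5 N is sleeve drag, so the pad pressed with about 10 N while the lever was still open.
- **Lever:** I backed off and swung the lever round with the fingers, reading about 8 N at 1 rad. It snapped to the stop by itself, and the arm then retreated clear.

**Last checks**
- The top picture puts the lever at about 1.70 rad, its closed stop.
- By eye in both pictures, the carafe is upright and has not moved since it was pressed.
- The areas around the cups, saucer and funnel show no change from the first picture.
- The wrist force read about 0 N just after the lever snapped closed. It read about 1.5 N in free air after the retreat, just after a fast move, so I put that down to motion.

**Not measured**
- I could not measure the final clamping force. I expect about 5 N, because the sleeve holds back no more than that before clamping.
- The tool tilted by 5 to 6 degrees while pushing. I allowed for that in the lever move.

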